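# Draw the rolling pin out of its half-hooded box

## Robot

A 6-joint arm with a two-finger parallel gripper is mounted at the origin on a cart in front of the work surface, level with it; the furniture and walls round the work are solid. World frame = base frame: x ahead of the robot, y to its left, z up, the work surface at z = 0. Lengths are in mm, angles in rad, forces in N, time in s.
With the tool pointing down it reaches from about 275 to 750 mm from the base axis. Payload 10.2 kg.
Tool frame: the origin (TCP) lies at the very end of the fingers, on their centre line; the grasp point (between the pads) lies 19 mm behind it; z points along the fingers, y is the line along which they close (so a half turn about z gives the same grasp; the last joint's range is limited). The gripper opens to 85 mm and grips with 20 to 120 N. Pads are 22 mm wide; open, the fingers measure 114 mm over their backs; the gripper's body (76 mm by 85 mm) begins 54 mm behind the grasp point. The pads swing forward as they close: fully open they stand 13 mm farther back than shut.
Start: joints at [-1.412, 0.313, 1.498, -0, 1.331, -0.223], TCP at [195.598, -487.209, 231.294] pointing down, gripper open.
Joint ranges: [-2.94, 2.94], [-0.97, 2.17], [0.19, 2.56], [-1.23, 4.37], [0.02, 3.11], [-2.88, 2.88]. Speed limits (rad/s): [2.39, 2.39, 3.01, 3.14, 3.14, 3.14].

## Interface

Orientations are given as a unit quaternion [w, x, y, z].
In Python, from rig import * gives the robot as it stands. The module is installed in compiled form; this text tells all that it offers.
- The arm moves only by the shell command python3 -m crank 'ROWS' [FORCE]. ROWS is JSON, a list that holds one entry, the list of rows, each a list of 7 numbers: the shift along the tool's x, y, z in units of 25 mm (1.0 is 25 mm), then the turn, a rotation vector about the tool's x, y, z in units of 8 degrees (1.0 is 8 degrees), then the finger opening in mm, from 0 to 85.4. A call has exactly 8 rows; each row shifts and turns the commanded pose from where the row before left it, along the tool's axes as they then stand; what a row does not reach is not made up. A row lasts 1/10 s, in which the tool goes at most 50 mm and 8.59 degrees, less where a joint would pass 70% of its speed; a pose out of reach is approached as far as the arm can. A call is refused whole if a number of a shift passes 1 or a number of a turn 1, either way. A call with a gripper value outside its range is refused whole. The fingers move at their own pace and stop on an object; FORCE is the grip in N (left out, the last holds). Time passes only in rows, so rows that do not move let the fingers close, or fill a call up. It gives the time, the measured TCP pose, the force, the opening and the grip force at its end, in the units of the state.
- sense(): the state, without advancing time (a new reading comes with each control period).
- capture(name): name is "scene" or "top"; returns the picture (480x640x3 uint8, blue, green, red); there is no depth.
- camera_model(name): a dict with "fx", "fy", "cx", "cy" (pixels), "world_from_camera" (4x4, takes a point from camera to world coordinates). Camera axes: x right, y up, looking along -z (the intrinsics and any distortion apply to the point x, -y, -z); pixel columns grow to the right and rows downward; lengths in mm; the calibration is good to about 2 mm. A picture is of the moment at which its call begins. camera_model takes no time and is no camera call.
- finish_job(): hands the job in; it is judged then, once.
The state is a dict: "time_s": time; "joints": joint angles; "dq": joint speeds; "tau": joint torques, N m; "eef_pos": TCP position; "ee_rot": TCP orientation; "force": force on the tool from outside, world axes, zero at the start; "wrist_torque": the same for the moment, N m; "grip_width": opening from 0.0 (shut) to 1.0 (fully open); "grip_force": force on a finger pad.
Only numpy, scipy, OpenCV 4.12 (cv2) and the standard library are available. Lean on these libraries where they do the work, as an engineer would, in place of code of your own. Each camera call takes 0.05 s, during which the arm holds its last target. There are 200 camera calls.

## Task

The rolling pin lies in its long wooden box, caught under the hood at one end and the narrow lip at the other. Work it out: slide it back under the hood until its other end is free of the lip, tip that end up through the opening while the rest is still under the hood, and draw the pin out on the slant. Finish while holding it still in the gripper, the whole pin at least 5 cm above the top of the box and clear of the box and the loose things, and leave the things standing around and on the box where they are.

Things in the scene. Friction and masses are not known exactly. Their poses are not given: they have to be found in the camera images.
- rolling_pin: One-piece tapered wooden rolling pin, 190 mm long, 24 mm thick in the middle, 18 mm near its rounded ends, about 0.1 kg. Origin at its middle on its axis; its x axis runs along it, from the hood end to the lip end. It lies on the floor of the box, its axis 18 mm above the worktop, one end under the lip, the other under the hood; it can roll.
- pin_lip_end (a point): Centre of the end face of the pin that starts under the narrow lip (pin x = +95 mm).
- pin_hood_end (a point): Centre of the end face of the pin that starts under the hood (pin x = -95 mm).
- pin_box: Pale wooden box fixed to the worktop, 266 x 136 x 64 mm. Origin: centre of its underside; x runs along it from hooded end to lip end. Floor 6 mm thick, walls 8 mm. Inside x -125 to 125, y -60 to 60, z 6 to 56 mm, empty but for the pin. Boards 8 mm thick lie across the top (z 56 to 64): the hood over x -133 to -45, the lip over x 105 to 133. The opening between is 150 mm long, 120 mm wide.
- opening (a point): Centre of the opening, in the plane of the top of the box (box x = +30, z = 64 mm).
- hood_edge (a point): Middle of the lower edge of the hood at the opening (box x = -45, z = 56 mm).
- lip_edge (a point): Middle of the lower edge of the lip at the opening (box x = +105, z = 56 mm).
- tealight: Loose tealight candle in a metal cup, 38 mm across, 15 mm high, standing on the hood near its outer end. Origin at the centre of its underside. Leave it there.
- timer: Loose round kitchen timer, 68 mm across, 46 mm high, beside the box on its +y side. Origin at the centre of its underside. Leave it there.
- mushroom: Loose mushroom cap, 64 x 66 x 33 mm, beside the box on its +y side. Origin at the centre of its underside. Leave it there.
- scoop: Loose wooden scoop, 56 x 160 x 27 mm, lying beyond the timer and the mushroom on the +y side of the box. Origin at the centre of its underside. Leave it there.
Not all that is in view belongs to the job. Of the things like the timer, leave any that is green; of the rest the smaller one is meant.

How it is judged:
By the outcome, as a careful person would: the job done as asked, in the order asked, and still so for the second after the job is handed in, while the arm keeps its last pose, push and grip.
It also fails if it takes over 38 s, if anything falls off the work surface, if the arm or the gripper's body presses on something with over 40 N, if the wrist force passes 120 N, or if a joint passes its speed limit or range.

## Working session

There is one attempt and no reset: what is moved stays moved. The work goes in short steps, Python scripts to look and compute and a shell command to move; the robot and the scene stay as the last step left them, time stands still between calls to the robot, and variables do not carry over. Pictures are saved under pics/ and viewed, at most 10 in all, crops included, and the job is handed in when it is done.

```bash
mkdir -p pics
python3 - <<'E'
from rig import *
import cv2,numpy as np
for n in("scene","top"):
    cv2.imwrite(f"pics/{n}0.png",capture(n)); m=camera_model(n); print(n,{k:(np.round(v,3).tolist()) for k,v in m.items()})
s=sense(); print(s)
E
```

```text
scene {'fx': 526.081, 'fy': 526.081, 'cx': 316.234, 'cy': 238.967, 'world_from_camera': [[-0.662, 0.565, -0.492, 127.214], [-0.749, -0.508, 0.424, 630.403], [-0.01, 0.65, 0.76, 741.393], [0.0, 0.0, 0.0, 1.0]]}
top {'fx': 433.235, 'fy': 433.235, 'cx': 333.331, 'cy': 235.655, 'world_from_camera': [[-0.002, 0.998, -0.064, 486.57], [-1.0, -0.002, -0.005, 253.152], [-0.005, 0.064, 0.998, 911.586], [0.0, 0.0, 0.0, 1.0]]}
{'time_s': 0.1, 'joints': array([-1.41240062e+00,  3.13402568e-01,  1.49833764e+00,  6.18904318e-06,
        1.33101045e+00, -2.23358928e-01]), 'dq': array([ 4.83384443e-04,  4.17239892e-05, -1.98363239e-03, -1.27426678e-03,
        2.91022404e-04,  5.60420328e-04]), 'tau': array([ 2.27756522e-03, -4.12897539e+01, -2.60140550e+01, -1.79883241e-04,
        3.02448556e-03, -1.55699176e-06]), 'eef_pos': array([ 195.56253326, -486.97662188,  230.79678148]), 'ee_rot': array([-5.78598353e-04,  9.81838143e-01,  1.89719598e-01,  2.18075616e-05]), 'force': array([-0.34613834,  0.01816028,  0.1333508 ]), 'wrist_torque': array([ 0.0066225 , -0.03664242, -0.0306585 ]), 'grip_force': 0.0, 'grip_width': 0.9969951603058075}
```

View pics/scene0.png

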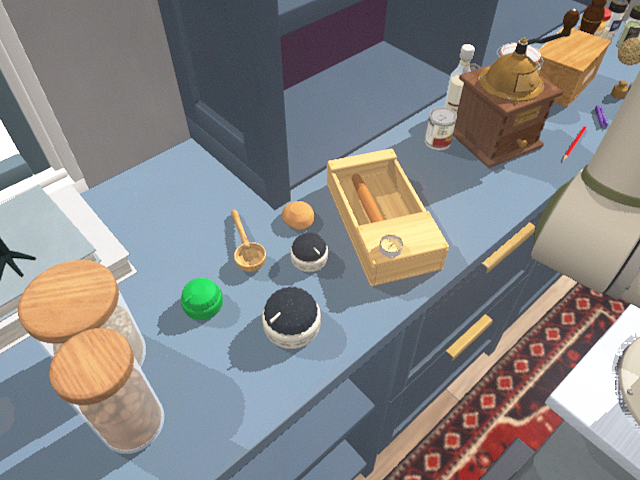

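View pics/top0.png

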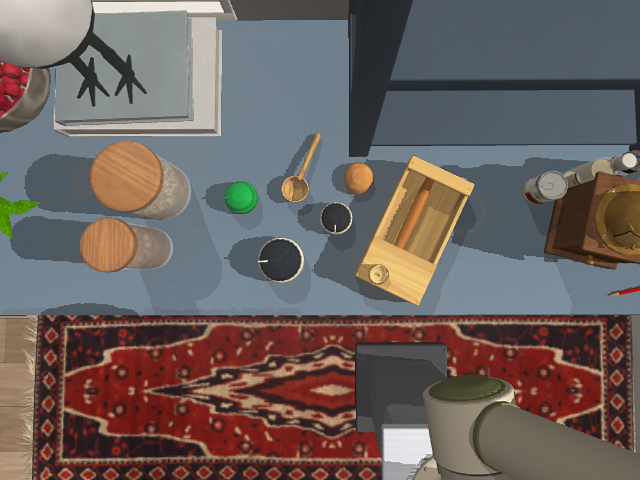

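Candidates for the timer in the top view are green (240,197), large dark (281,260) and small dark (336,218). Green is excluded, and the small dark one is the smaller of the rest, so it is the timer and must stay put beside the box. The hood is at the lower end (tealight at 378,273), the lip at the upper right (445,170), and the pin runs about (403,245)–(428,182).

```bash
cat > h.py <<'E'
from rig import *
import cv2,numpy as np
from scipy.spatial.transform import Rotation as R
def ray(n,uv):
    m=camera_model(n);T=np.array(m["world_from_camera"])
    d=T[:3,:3]@np.array([(uv[0]-m["cx"])/m["fx"],-(uv[1]-m["cy"])/m["fy"],-1]);return T[:3,3],d
def onz(n,uv,z):
    o,d=ray(n,uv);return o+d*(z-o[2])/d[2]
def proj(n,p):
    m=camera_model(n);T=np.array(m["world_from_camera"]);q=T[:3,:3].T@(np.array(p)-T[:3,3])
    return np.array([m["cx"]+m["fx"]*q[0]/-q[2],m["cy"]-m["fy"]*q[1]/-q[2]])
E
python3 - <<'E'
from h import *
im=cv2.imread("pics/top0.png");hsv=cv2.cvtColor(im,cv2.COLOR_BGR2HSV)
for p in [(400,275),(460,180),(440,220),(395,215),(403,240),(425,190),(410,235)]: print(p,hsv[p[1],p[0]])
w=cv2.inRange(hsv,(10,60,60),(30,255,255)); w[:150]=0;w[310:]=0;w[:,:350]=0;w[:,480:]=0
cv2.circle(w,(358,179),20,0,-1)
c=max(cv2.findContours(w,0,2)[0],key=cv2.contourArea)
r=cv2.minAreaRect(c);b=cv2.boxPoints(r);print(b)
P=np.array([onz("top",q,64) for q in b]);print(P.round(1),np.linalg.norm(np.diff(P,axis=0),axis=1))
crop=im[150:310,310:490];cv2.imwrite("pics/c0.png",cv2.resize(crop,None,fx=3.7,fy=3.7,interpolation=cv2.INTER_CUBIC))
E
```

```text
(400, 275) [ 19 126 234]
(460, 180) [ 18 129 231]
(440, 220) [ 18 132 166]
(395, 215) [ 17 126 127]
(403, 240) [ 14 174 198]
(425, 190) [ 13 174 163]
(410, 235) [ 17 136 124]
[[353.1697  275.7046 ]
 [410.3715  153.67415]
 [474.88388 183.91434]
 [417.6821  305.94476]]
[[462.8 218.8  64. ]
 [703.6 104.2  64. ]
 [642.7 -22.1  64. ]
 [404.2  94.1  64. ]] [266.69596863 140.24331387 265.31306473]
```

View pics/c0.png

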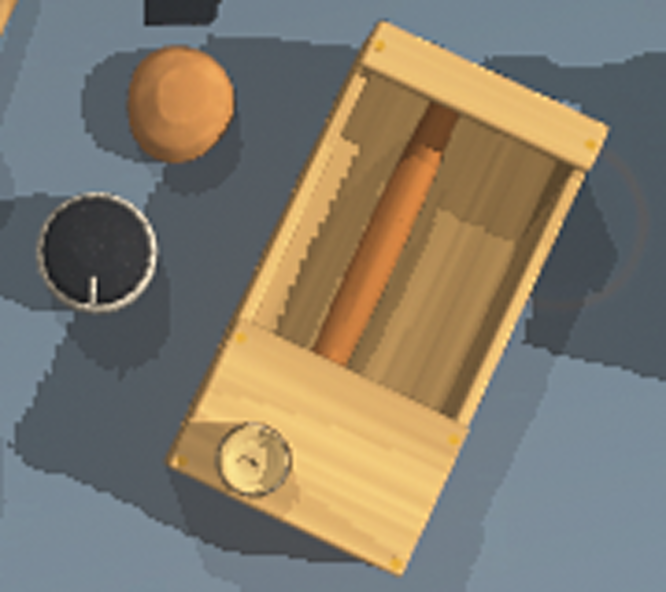

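The crop confirms the small round timer at crop (97,252), i.e. image (336,218), and the mushroom at (358,179). The pin runs slightly left of the box's centre line. Next I measure the pin in box coordinates, plus the loose things for later comparison.

```bash
cat >> h.py <<'E'
yaw=np.radians(-25.6);ex=np.array([np.cos(yaw),np.sin(yaw),0]);ey=np.array([-ex[1],ex[0],0])
C=np.array([553.3,98.75,0])-1.5*ey
def box(p): p=np.asarray(p)-C; return np.stack([p@ex,p@ey,p[...,2]],-1).round(1)
def world(b): return C+b[0]*ex+b[1]*ey+np.array([0,0,b[2]])
def pinmask(n,im):
    hsv=cv2.cvtColor(im,cv2.COLOR_BGR2HSV);w=cv2.inRange(hsv,(5,150,60),(16,255,255))
    k=np.zeros_like(w);poly=np.array([proj(n,world(b)) for b in [(-45,-60,64),(105,-60,64),(105,60,64),(-45,60,64)]]).astype(int)
    cv2.fillConvexPoly(k,poly,255);w&=k
    return max(cv2.findContours(w,0,1)[0],key=cv2.contourArea)
def pinline(n,im):
    # axis end points of visible part, on z=18
    c=pinmask(n,im).reshape(-1,2);B=np.array([box(onz(n,q,18)) for q in c]);return B
E
python3 - <<'E'
from h import *
for n in("top","scene"):
    im=cv2.imread(f"pics/{n}0.png");B=pinline(n,im)
    vx,vy,x0,y0=cv2.fitLine(B[:,:2].astype(np.float32),2,0,.01,.01).ravel()
    print(n,"x",B[:,0].min(),B[:,0].max(),"y",B[:,1].min(),B[:,1].max(),"ang",np.degrees(np.arctan2(vy,vx)),"y at x0,60:",y0-vy/vx*x0,y0+vy/vx*(60-x0))
    for x in range(-40,110,20):
        s=B[abs(B[:,0]-x)<4,1]
        if len(s):print(x,s.min(),s.max())
for n,q,z in (("top",(378,273),72),("scene",(390,244),72),("top",(336,218),46),("scene",(309,247),46),("top",(358,179),25),("top",(352,157),0),("scene",(290,205),0),("top",(500,145),0)):
    print(n,q,onz(n,q,z).round(),box(onz(n,q,z)))
print([proj("scene",world(b)).round() for b in [(-133,-68,64),(133,-68,64),(133,68,64),(-133,68,64),(-45,0,64)]])
E
```

```text
top x -39.9 117.2 y -1.6 21.9 ang 0.20033854 y at x0,60: 9.959663 10.169458
-40 0.0 18.4
-20 -0.5 19.8
0 -1.1 21.2
20 -1.6 21.5
40 -1.2 21.9
60 -0.8 21.5
80 -0.3 20.0
100 1.8 19.6
scene x -6.4 98.8 y 2.2 26.2 ang -0.88919115 y at x0,60: 14.638097 13.706863
0 3.1 25.3
20 2.2 25.7
40 3.1 25.1
60 3.1 24.5
80 3.1 22.8
100 6.0 14.5
top (378, 273) [468. 171.  72.] [-108.1   30.    72. ]
scene (390, 244) [470. 173.  72.] [-106.9   32.9   72. ]
top (336, 218) [578. 252.  46.] [-44.1 150.2  46. ]
scene (309, 247) [572. 264.  46.] [-54.5 158.2  46. ]
top (358, 179) [661. 206.  25.] [ 50.6 144.9  25. ]
top (352, 157) [713. 217.   0.] [ 93.  177.6   0. ]
scene (290, 205) [707. 197.   0.] [ 96.3 156.6   0. ]
top (500, 145) [738. -98.   0.] [251.9 -96.4   0. ]
[array([452., 246.]), array([394., 147.]), array([328., 160.]), array([375., 264.]), array([394., 217.])]
```

```bash
cat >> h.py <<'E'
def go(b):
    s=sense();r=R.from_quat(np.roll(s["ee_rot"],-1));d=world(b)-s["eef_pos"]
    want=R.from_matrix(np.stack([ex,-ey,[0,0,-1]],1))
    print("t",s["time_s"],"box",box(s["eef_pos"]),"world",s["eef_pos"].round(),"F",s["force"].round(1),"w",round(s["grip_width"]*85.4,1),s["grip_force"],
     "\nshift units",(r.inv().apply(d)/25).round(2),"turn units",(np.degrees((r.inv()*want).as_rotvec())/8).round(2),"q",s["joints"].round(2))
E
python3 -m crank '[[[0,0,0,0,0,0.74,45],[0,0,0,0,0,0.74,45],[0,0,0,0,0,0.74,45],[0,0,0,0,0,0.74,45],[0,0,0,0,0,0.74,45],[0,0,0,0,0,0.74,45],[0,0,0,0,0,0.74,45],[0,0,0,0,0,0.74,45]]]' 40
python3 - <<'E'
from h import *
go((70,11,150))
print(box(np.array([360.,-200,200])), world((70,11,9)))
E
```

```text
time_s: 0.9
eef_pos: [195.6, -487.1, 230.9]
ee_rot: [-0.0, 0.975, -0.223, -0.0]
force: [0.7, 0.0, -0.4]
grip_width: 0.525
grip_force: 0.0
t 0.9 box [ -69.5 -681.4  230.9] world [ 196. -487.  231.] F [ 0.7  0.  -0.4] w 44.8 0.0 
shift units [  5.52 -27.71   3.25] turn units [-0.    0.   -0.02] q [-1.41  0.31  1.5   0.    1.33  0.61]
[ -45.2 -351.4  200. ] [620.53309146  77.07140658   9.        ]
```

```bash
python3 -m crank '[[[0,-1,0,0,0,0,45],[0,-1,0,0,0,0,45],[0,-1,0,0,0,0,45],[0,-1,0,0,0,0,45],[0,-1,0,0,0,0,45],[0,-1,0,0,0,0,45],[0,-1,0,0,0,0,45],[0,-1,0,0,0,0,45]]]' | tail -5 | head -1
python3 -m crank '[[[0,-1,0,0,0,0,45],[0,-1,0,0,0,0,45],[0,-1,0,0,0,0,45],[0,-1,0,0,0,0,45],[0,-1,0,0,0,0,45],[0,-1,0,0,0,0,45],[0,-1,0,0,0,0,45],[0,-1,0,0,0,0,45]]]' 
python3 -m crank '[[[0.6,-1,0.2,0,0,0,45],[0.7,-1,0.2,0,0,0,45],[0.7,-1,0.2,0,0,0,45],[0.7,-1,0.2,0,0,0,45],[0.7,-1,0.2,0,0,0,45],[0.7,-1,0.2,0,0,0,45],[0.7,-1,0.2,0,0,0,45],[0.7,-1,0.2,0,0,0,45]]]'
python3 - <<'E'
from h import *
go((70,11,120))
E
```

```text
eef_pos: [281.9, -305.6, 231.1]
time_s: 2.5
eef_pos: [367.9, -125.1, 231.2]
ee_rot: [-0.0, 0.975, -0.221, -0.0]
force: [0.7, 0.8, 0.2]
grip_width: 0.524
grip_force: 0.0
time_s: 3.3
eef_pos: [578.7, -3.9, 190.6]
ee_rot: [0.0, 0.975, -0.221, -0.0]
force: [0.5, -0.4, 0.5]
grip_width: 0.526
grip_force: 0.0
t 3.3 box [ 67.3 -80.1 190.6] world [579.  -4. 191.] F [ 0.5 -0.4  0.5] w 44.9 0.0 
shift units [ 0.12 -3.64  2.82] turn units [0.   0.01 0.02] q [-0.21  0.46  1.39 -0.    1.29  1.81]
```

```bash
python3 -m crank '[[[0.12,-0.7,0.2,0,0,0,45],[0,-0.7,0.4,0,0,0,45],[0,-0.7,0.4,0,0,0,45],[0,-0.7,0.4,0,0,0,45],[0,-0.7,0.5,0,0,0,45],[0,-0.14,0.5,0,0,0,45],[0,0,0.4,0,0,0,45],[0,0,0,0,0,0,45]]]'
python3 - <<'E'
from h import *
go((70,11,9))
a=capture("scene");t=capture("top")
cv2.imwrite("pics/s1.png",np.hstack([cv2.resize(a[130:290,300:460],(400,400)),cv2.resize(t[130:290,350:510],(400,400))]))
E
```

```text
time_s: 4.1
eef_pos: [618.8, 75.7, 119.6]
ee_rot: [0.0, 0.975, -0.221, -0.002]
force: [1.3, -1.1, -0.8]
grip_width: 0.527
grip_force: 0.0
t 4.1 box [ 69.    9.  119.6] world [619.  76. 120.] F [ 1.3 -1.1 -0.8] w 45.0 0.0 
shift units [ 0.05 -0.09  4.42] turn units [0.01 0.02 0.01] q [-0.07  0.63  1.32 -0.    1.2   1.95]
```

View pics/s1.png

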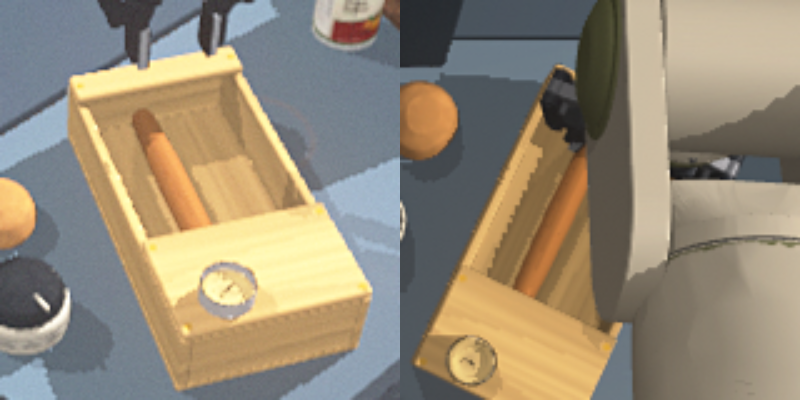

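The crop shows the fingers above the lip end, astride the pin line. The fingertips are at about scene (357,156) and (383,151), and the pin's lip end is at about (357,174). I check these against the projected TCP before descending.

Run:
```python
from h import *
p=sense()["eef_pos"]
for dz in(0,6):print(dz,[proj("scene",p+k*22*ey+[0,0,dz]).round(1) for k in(1,-1)])
print("lip end",box(onz("scene",(357,173),20)))
print("opening corners top view proj",[ (proj("scene",world(b)).round()) for b in [(105,60,64),(105,-60,64),(-45,60,64),(-45,-60,64)]])
```

```text
0 [array([358. , 153.7]), array([381.1, 149.2])]
6 [array([358.2, 151.1]), array([381.3, 146.6])]
lip end [126.2   8.8  20. ]
opening corners top view proj [array([336., 168.]), array([395., 156.]), array([362., 224.]), array([426., 210.])]
```

```bash
python3 -m crank '[[[0.05,-0.06,0.7,0,0,0,45],[0,0,0.8,0,0,0,45],[0,0,0.8,0,0,0,45],[0,0,0.7,0,0,0,45],[0,0,0.6,0,0,0,45],[0,0,0.4,0,0,0,45],[0,0,0.2,0,0,0,45],[0,0,0,0,0,0,45]]]'
python3 - <<'E'
from h import *
go((70,11,10))
E
```

```text
time_s: 5.0
eef_pos: [621.5, 76.8, 16.1]
ee_rot: [0.0, 0.975, -0.221, -0.0]
force: [-0.6, -0.1, 0.3]
grip_width: 0.531
grip_force: 0.0
t 5.0 box [71.  11.2 16.1] world [621.  77.  16.] F [-0.6 -0.1  0.3] w 45.3 0.0 
shift units [-0.04  0.01  0.25] turn units [0.   0.   0.01] q [-0.06  0.76  1.38 -0.    1.    1.95]
```

```bash
python3 -m crank '[[[0,0,0.2,0,0,0,45],[0,0,0.12,0,0,0,45],[0,0,0,0,0,0,34],[0,0,0,0,0,0,20],[0,0,0,0,0,0,10],[0,0,0,0,0,0,5],[0,0,0,0,0,0,5],[0,0,0,0,0,0,5]]]' 80
python3 - <<'E'
from h import *
go((20,11,11))
E
```

```text
time_s: 5.8
eef_pos: [621.6, 76.9, 8.5]
ee_rot: [0.0, 0.975, -0.221, 0.0]
force: [0.7, -0.5, 2.0]
grip_width: 0.233
grip_force: 78.3
t 5.8 box [71.  11.3  8.5] world [622.  77.   8.] F [ 0.7 -0.5  2. ] w 19.9 78.27118277549744 
shift units [-2.04  0.01 -0.1 ] turn units [-0.   -0.    0.01] q [-0.06  0.77  1.39 -0.    0.98  1.95]
```

```bash
python3 -m crank '[[[0,0,-0.1,0,0,0,5],[-0.2,0,0,0,0,0,5],[-0.4,0,0,0,0,0,5],[-0.4,0,0,0,0,0,5],[-0.4,0,0,0,0,0,5],[-0.3,0,0,0,0,0,5],[-0.1,0,0,0,0,0,5],[0,0,0,0,0,0,5]]]'
python3 - <<'E'
from h import *
go((20,11,11))
a=capture("scene")
cv2.imwrite("pics/s2.png",cv2.resize(a[110:310,280:480],(600,600),interpolation=cv2.INTER_CUBIC))
E
```

```text
time_s: 6.6
eef_pos: [580.7, 96.5, 11.0]
ee_rot: [-0.0, 0.975, -0.22, 0.0]
force: [0.6, -0.3, -0.9]
grip_width: 0.233
grip_force: 78.3
t 6.6 box [25.7 11.3 11. ] world [581.  96.  11.] F [ 0.6 -0.3 -0.9] w 19.9 78.29445272684097 
shift units [-0.23  0.01 -0.  ] turn units [-0.   -0.    0.02] q [-0.03  0.7   1.52 -0.    0.92  1.98]
```

View pics/s2.png

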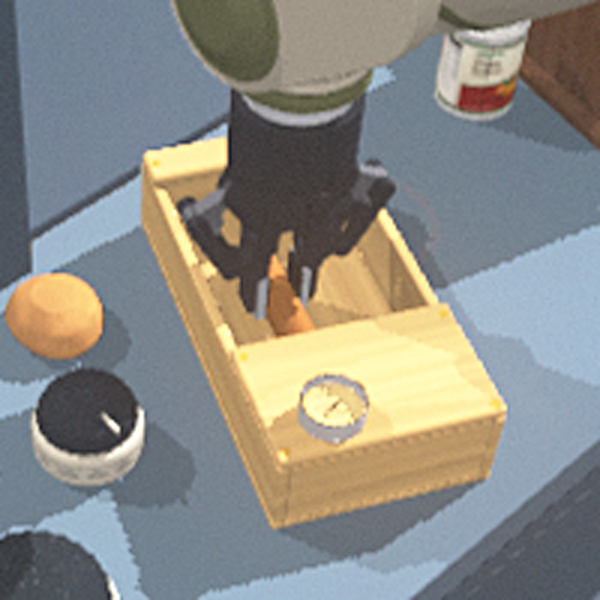

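```bash
cat >> h.py <<'E'
def geo(s=46,off=9.5,dx=0,dth=0,lift=0):
    """pin in box frame: ends, top clearance at hood edge, bottom clearance over lip"""
    q=sense();r=R.from_quat(np.roll(q["ee_rot"],-1));p=q["eef_pos"]-off*r.as_matrix()[:,2]
    a=r.as_matrix()[:,0];H=box(p-a*(s+95));L=box(p+a*(95-s));th=np.degrees(np.arcsin(a[2]))
    rad=lambda t:12-3*abs(t)/95
    print("t",q["time_s"],"TCP",box(q["eef_pos"]),"tilt",th.round(1),"hood end",H,"lip end",L,"F",q["force"].round(1),"grip",round(q["grip_width"]*85.4,1),round(q["grip_force"]))
    for x,nm in((-45,"hood"),(105,"lip"),(133,"lipout")):
        k=(x-H[0])/(L[0]-H[0])
        if 0<k<1: z=H[2]+k*(L[2]-H[2]);rr=12.0/np.cos(np.radians(th));print(nm,"axis z",z.round(1),"top",(z+rr).round(1),"bottom",(z-rr).round(1))
E
python3 -m crank '[[[0,0,-0.40,0,0.5,0,5],[0,0,-0.40,0,0.5,0,5],[0,0,-0.4,0,0.5,0,5],[0,0,-0.4,0,0.5,0,5],[0,0,0,0,0,0,5],[0,0,0,0,0,0,5],[0,0,0,0,0,0,5],[0,0,0,0,0,0,5]]]'
python3 - <<'E'
from h import *
geo(); geo(s=50)
a=capture("scene")
cv2.imwrite("pics/s3.png",cv2.resize(a[110:310,280:480],(600,600),interpolation=cv2.INTER_CUBIC))
E
```

```text
time_s: 7.45
eef_pos: [577.5, 97.7, 50.0]
ee_rot: [0.031, 0.966, -0.219, 0.135]
force: [0.5, 0.4, -0.6]
grip_width: 0.232
grip_force: 78.4
t 7.45 TCP [22.2 11.  50. ] tilt 15.9 hood end [-116.    10.8   20.4] lip end [66.7 11.1 72.6] F [ 0.5  0.4 -0.6] grip 19.8 78
hood axis z 40.7 top 53.2 bottom 28.2
t 7.45 TCP [22.2 11.  50. ] tilt 15.9 hood end [-119.8   10.8   19.3] lip end [62.9 11.  71.5] F [ 0.5  0.4 -0.6] grip 19.8 78
hood axis z 40.7 top 53.2 bottom 28.2
```

View pics/s3.png

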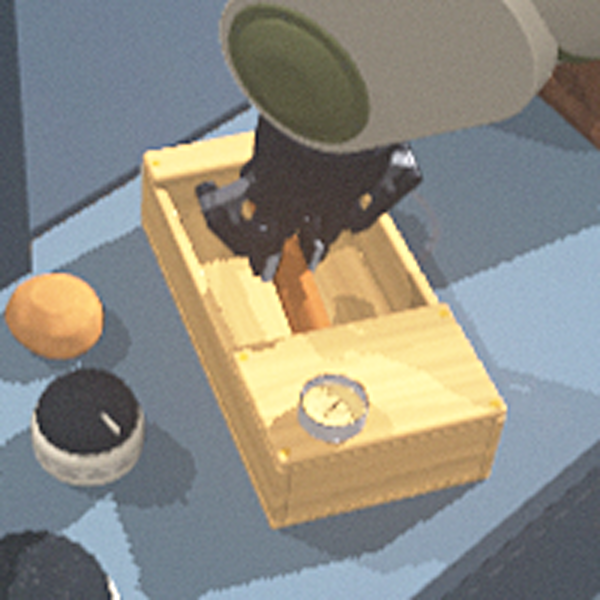

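The pin is tipped 16°, still under the hood, with no contact force. Next I draw it 33 mm along the slant.

```bash
python3 -m crank '[[[0.2,0,0.03,0,0,0,5],[0.3,0,0.02,0,0,0,5],[0.3,0,0,0,0,0,5],[0.3,0,0,0,0,0,5],[0.2,0,0,0,0,0,5],[0,0,0,0,0,0,5],[0,0,0,0,0,0,5],[0,0,0,0,0,0,5]]]'
python3 - <<'E'
from h import *
geo()
E
```

```text
time_s: 8.3
eef_pos: [605.4, 84.6, 58.1]
ee_rot: [0.031, 0.966, -0.218, 0.136]
force: [-0.9, 0.2, -0.4]
grip_width: 0.233
grip_force: 78.4
t 8.3 TCP [53.1 11.2 58.1] tilt 16.0 hood end [-85.1  10.9  28.4] lip end [97.5 11.4 80.7] F [-0.9  0.2 -0.4] grip 19.9 78
hood axis z 39.9 top 52.4 bottom 27.4
```

```bash
python3 -m crank '[[[0,0,-0.18,0,0.33,0,5],[0,0,-0.18,0,0.33,0,5],[0,0,-0.18,0,0.33,0,5],[0,0,0,0,0,0,5],[0,0,0,0,0,0,5],[0.2,0,0,0,0,0,5],[0.3,0,0,0,0,0,5],[0,0,0,0,0,0,5]]]'
python3 - <<'E'
from h import *
geo()
E
```

```text
time_s: 9.1
eef_pos: [613.4, 80.8, 76.7]
ee_rot: [0.046, 0.954, -0.216, 0.203]
force: [-0.7, -0.4, -1.5]
grip_width: 0.234
grip_force: 78.4
t 9.1 TCP [62.  11.2 76.7] tilt 24.0 hood end [-70.7  11.1  28.1] lip end [102.9  11.3 105.3] F [-0.7 -0.4 -1.5] grip 20.0 78
hood axis z 39.5 top 52.7 bottom 26.4
```

```bash
python3 -m crank '[[[0.3,0,0,0,0,0,5],[0.4,0,0,0,0,0,5],[0.4,0,0,0,0,0,5],[0.4,0,0,0,0,0,5],[0.4,0,0,0,0,0,5],[0.3,0,0,0,0,0,5],[0.1,0,0,0,0,0,5],[0,0,0,0,0,0,5]]]'
python3 - <<'E'
from h import *
geo()
E
```

```text
time_s: 9.9
eef_pos: [659.7, 58.6, 99.4]
ee_rot: [0.046, 0.954, -0.216, 0.202]
force: [0.7, 1.3, -0.7]
grip_width: 0.234
grip_force: 78.4
t 9.9 TCP [113.3  11.3  99.4] tilt 23.9 hood end [-19.5  11.1  50.9] lip end [154.2  11.4 127.9] F [ 0.7  1.3 -0.7] grip 20.0 78
lip axis z 106.1 top 119.2 bottom 93.0
lipout axis z 118.5 top 131.6 bottom 105.4
```

```bash
python3 -m crank '[[[0.1,0,-0.4,0,0,0,5],[0.1,0,-0.7,0,0,0,5],[0,0,-0.8,0,0,0,5],[0,0,-0.9,0,0,0,5],[0,0,-0.8,0,0,0,5],[0,0,-0.7,0,0,0,5],[0,0,-0.4,0,0,0,5],[0,0,-0.1,0,0,0,5]]]' 
python3 -m crank '[[[0,0,0,0,0,0,5],[0,0,0,0,0,0,5],[0,0,0,0,0,0,5],[0,0,0,0,0,0,5],[0,0,0,0,0,0,5],[0,0,0,0,0,0,5],[0,0,0,0,0,0,5],[0,0,0,0,0,0,5]]]' >/dev/null
python3 - <<'E'
from h import *
geo()
a=capture("scene");t=capture("top")
cv2.imwrite("pics/s4.png",np.hstack([cv2.resize(a[70:310,220:460],(400,400)),cv2.resize(t[120:310,310:500],(400,400))]))
p=cv2.imread("pics/scene0.png")
for n,(x0,x1,y0,y1) in dict(tealight=(376,405,230,258),timer=(288,330,232,273),mushroom=(280,316,199,231),scoop=(228,270,208,272)).items():
    print(n,"mean abs diff",cv2.absdiff(a[y0:y1,x0:x1],p[y0:y1,x0:x1]).mean().round(1))
E
```

```text
time_s: 10.7
eef_pos: [619.6, 78.2, 212.5]
ee_rot: [0.045, 0.954, -0.216, 0.203]
force: [-0.6, -0.3, -1.9]
grip_width: 0.234
grip_force: 78.4
t 11.5 TCP [ 69.   11.3 211.1] tilt 23.9 hood end [-63.8  11.  162.6] lip end [109.9  11.4 239.6] F [ 0.3 -0.4 -1.2] grip 19.6 78
hood axis z 170.9 top 184.1 bottom 157.8
lip axis z 237.4 top 250.6 bottom 224.3
tealight mean abs diff 3.4
timer mean abs diff 3.8
mushroom mean abs diff 3.8
scoop mean abs diff 6.1
```

View pics/s4.png

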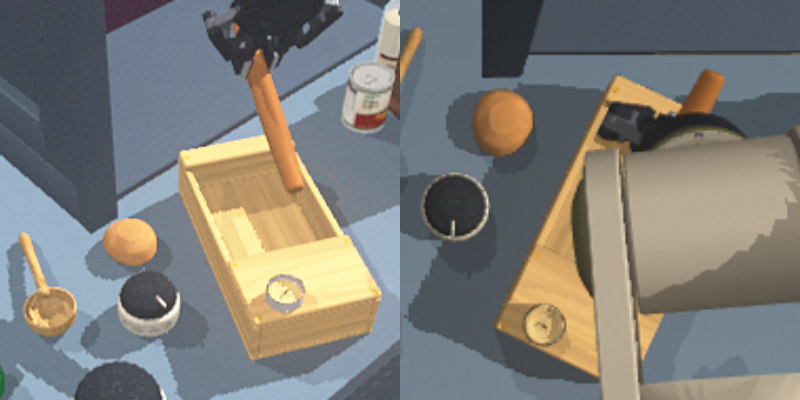

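The pin hangs free of the box, with its hood end at about scene (396,183). The tealight, timer, mushroom and scoop have not moved. The opening reading went from 20.0 to 19.6, so I check the pin's pose in the image for slip.

Run:
```python
from h import *
geo()
print([proj("scene",world(b)).round() for b in [(-63.8,11,162.6),(30,11,204),(69,11,221)]],proj("top",world((109.9,11.4,239.6))).round())
print("top-seen lip end px",(310+712/400*95*2/2,120+75*190/400), 310+712*0.475-190)
```

```text
t 11.6 TCP [ 69.   11.3 211.1] tilt 23.9 hood end [-63.8  11.  162.6] lip end [109.9  11.4 239.7] F [ 0.2 -0.6 -0.3] grip 19.7 78
hood axis z 170.9 top 184.1 bottom 157.8
lip axis z 237.5 top 250.7 bottom 224.4
[array([399., 184.]), array([380., 128.]), array([373., 105.])] [458. 155.]
top-seen lip end px (479.1, 155.625) 458.20000000000005
```

The pin's pose matches the projection: the top view shows the lip end at (458,156) against (458,155) predicted. There is no slip, and the lowest point is about 88 mm above the box top.

```bash
python3 -c "
from rig import *
print(finish_job())"
```

```text
the job is handed in; nothing more can be done
None
```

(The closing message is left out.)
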